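# Gauge the water-cooler collars

## Task

Two spare white collars for the water cooler stand on the break-room counter, and only one has a bore wide enough to pass over the steel gauge pin. Slide that one all the way down the pin until it sits flat on the pin's base and leave it there, and put the other collar, whose bore is too narrow, into the grey reject tray.

Things in the scene. Friction and masses are not known exactly. Their poses are not given: they have to be found in the camera images.
- fit_collar_centre (a point): Centre, half-way up, of the collar that fits: a white plastic tube standing upright, 50 mm outside diameter, 60 mm tall, with a wide through bore of 34 mm diameter (wall 8 mm). Loose, about 80 g. z axis = the tube's axis; the tube is the same either way up and at any yaw.
- misfit_collar_centre (a point): Centre, half-way up, of the collar that does not fit: same white plastic and same outside (50 mm diameter, 60 mm tall, standing upright), but with a narrow through bore of only 16 mm diameter (wall 17 mm), too small for the pin. Loose, about 80 g. z axis = the tube's axis.
- gauge_seat (a point): The gauge: a dark steel round base, 90 mm diameter and 12 mm thick, fixed to the counter, with one bright upright steel pin in its middle, 24 mm diameter, standing 70 mm above the base; the top 16 mm of the pin taper to 8 mm diameter. This point lies on the pin's axis at the base's top face (12 mm above the counter, 70 mm below the pin's top). z up.
- tray_in (a point): The reject tray: a shallow square open grey plastic tray, 150 x 150 mm outside, 28 mm high, walls and floor 5 mm thick, fixed to the counter. This point is the centre of its inner floor; x and y run along its sides, z up.
Not all that is in view belongs to the job. What is shaped like the part that bears gauge_seat but red or yellow is not meant.

How it is judged:
By the outcome, as a careful person would: the job done as asked, in the order asked, and still so for the second after the job is handed in, with the robot touching nothing.
It also fails if it takes over 64 s, if anything falls off the work surface, if the arm or the gripper's body presses on something with over 40 N, if the wrist force passes 120 N, or if a joint passes its speed limit or range.

## Robot

A 7-joint arm with a two-finger parallel gripper is mounted at the origin on the work surface. World frame = base frame: x ahead of the robot, y to its left, z up, the work surface at z = 0. Lengths are in m, angles in rad, forces in N, time in s.
With the tool pointing down it reaches from about 0.375 to 0.925 m from the base axis. Payload 3.1 kg.
Tool frame: the origin (TCP) lies at the very end of the fingers, on their centre line; the grasp point (between the pads) lies robot.tcp_to_grasp behind it (robot.tcp_to_grasp is the distance from the TCP to the grasp point, in m); z points along the fingers, y is the line along which they close (so a half turn about z gives the same grasp; the last joint's range is limited). The gripper opens to 85 mm and grips with 20 to 120 N. Pads are 22 mm wide; open, the fingers measure 114 mm over their backs; the gripper's body (76 mm by 85 mm) begins 54 mm behind the grasp point. The pads swing forward as they close: fully open they stand 13 mm farther back than shut.
Start: joints at [-1.227, 0.383, 0.044, 1.598, -0.018, 1.161, -0.05], TCP at [0.278, 0.588, 0.231] pointing down, gripper open.
Joint ranges: [-2.61, 2.61], [-0.41, 2.15], [-1.48, 1.57], [0, 2.5], [-1.57, 4.71], [0.05, 1.97], [-2.85, 2.85]. Speed limits (rad/s): [2.79, 2.79, 3.14, 3.14, 3.14, 3.14, 3.14].

## Interface

Orientations are given as a rotation vector (axis times angle).
In Python, from station import robot gives the robot as it stands. The module is installed in compiled form; this text tells all that it offers.
- The arm moves only by the tool carry_out, never from a script. Its arguments are lists of equal length, an entry for each row: "translation": the shift along the tool's x, y, z scaled (see below), a list of three; "rot": the turn, a rotation vector about the tool's x, y, z scaled (see below), a list of three; "jaw": the gripper's target within -1 to 1 (shut at 1, half-way at 0, fully open at -1). In form: {"translation": [[x, y, z], ...], "rot": [[wx, wy, wz], ...], "jaw": [jaw, ...]}. A call has 1 to 20 rows; each row is the pose to reach, as a shift and turn from the pose commanded when the call began, along the tool's axes at that moment, turning the shorter way round; what a row does not reach only later rows make up. The controller multiplies each number of a shift by 200 mm and each number of a turn by 360 degrees. A row lasts 1/8 s, in which the tool goes at most 62.5 mm and 10.7 degrees, less where a joint would pass 70% of its speed; a pose out of reach is approached as far as the arm can. A call with a number of a shift or a turn outside -1 to 1 is refused whole. A call with a gripper value outside its range is refused whole. The fingers move at their own pace and stop on an object; "force" is the grip in N (left out, the last holds). Time passes only in rows, so rows that repeat a pose let the fingers close. It gives the time, the measured TCP pose, the force, the opening and the grip force at its end, in the units of the state.
- robot.get_state(): the state, without advancing time (a new reading comes with each control period).
- robot.snapshot(name): name is "side" or "top"; returns (picture, depth): 400x640x3 uint8, red, green, blue; 400x640 float32, m along the optical axis (not along the pixel's ray), 0 where there is no reading.
- robot.camera_params(name): a dict with "fx", "fy", "cx", "cy" (pixels), "R" (3x3) and "t" (3): a world point X has camera coordinates R X + t. Camera axes: x right, y down, z forward; pixel columns grow to the right and rows downward; lengths in m; the calibration is good to about 2 mm. A picture is of the moment at which its call begins. camera_params takes no time and is no camera call.
- robot.job_done(): hands the job in; it is judged then, once.
The state is a dict: "t": time; "joint_pos": joint angles; "joint_velocities": joint speeds; "joint_torque": joint torques, N m; "tool_pos": TCP position; "eef_rot": TCP orientation; "force": force on the tool from outside, world axes, zero at the start; "moment": the same for the moment, N m; "grip_width": finger opening in m; "grip_force": force on a finger pad.
Only numpy, scipy, OpenCV 4.12 (cv2) and the standard library are available. Lean on these libraries where they do the work, as an engineer would, in place of code of your own. Each camera call takes 0.05 s, during which the arm holds its last target. There are 200 camera calls.

## Working session

There is one attempt and no reset: what is moved stays moved. The work goes in short steps, Python scripts to look and compute and a tool call to move; the robot and the scene stay as the last step left them, time stands still between calls to the robot, and variables do not carry over. Pictures are saved under pics/ and viewed, at most 10 in all, crops included, and the job is handed in when it is done.

Besides the shell and the picture viewer there is one more tool, called after "Emit:" as name(argument=value, ...) on one line, values as JSON. carry_out: Moves the arm, as the interface text tells. Shifts and turns lie within -1 to 1; 1 stands for 200 mm of shift or 360 degrees of turn. Its arguments: {"type":"object","properties":{"translation":{"type":"array","items":{"type":"array","items":{"type":"number","minimum":-1,"maximum":1}}},"rot":{"type":"array","items":{"type":"array","items":{"type":"number","minimum":-1,"maximum":1}}},"jaw":{"type":"array","items":{"type":"number"}},"force":{"type":"number"}},"required":["translation","rot","jaw"]}

```bash
mkdir -p pics
python3 - <<'E'
from station import robot
import cv2,numpy as np
for n in("top","side"):
    p,d=robot.snapshot(n); cv2.imwrite(f"pics/{n}0.png",p[:,:,::-1]); np.savez(f"{n}0.npz",p=p,d=d)
    print({k:np.round(v,3).tolist() for k,v in robot.camera_params(n).items()})
s=robot.get_state();print({k:np.round(v,4).tolist() for k,v in s.items()},robot.tcp_to_grasp)
E
```

```text
{'fx': 441.557, 'fy': 441.557, 'cx': 321.677, 'cy': 200.671, 'R': [[-0.025, -1.0, 0.003], [-0.984, 0.024, -0.178], [0.178, -0.007, -0.984]], 't': [-0.026, 0.58, 0.914]}
{'fx': 362.465, 'fy': 362.465, 'cx': 320.848, 'cy': 203.834, 'R': [[-0.992, -0.126, -0.015], [-0.053, 0.513, -0.857], [0.116, -0.849, -0.515]], 't': [0.553, 0.094, 0.789]}
{'t': 0.1, 'joint_pos': [-1.2268, 0.3837, 0.0438, 1.5994, -0.0179, 1.1612, -0.0498], 'joint_velocities': [-0.0004, -0.0012, -0.001, -0.0047, -0.001, -0.0013, 0.0005], 'joint_torque': [0.0024, -43.4731, 1.0292, -25.0455, 0.0109, 0.0055, -0.0], 'tool_pos': [0.2775, 0.5868, 0.23], 'eef_rot': [-0.6881, -3.0649, 0.0038], 'force': [-0.211, -0.0738, 0.5297], 'moment': [-0.0386, -0.0026, -0.026], 'grip_force': 0.0, 'grip_width': 0.0853} 0.0187
```

View pics/top0.png

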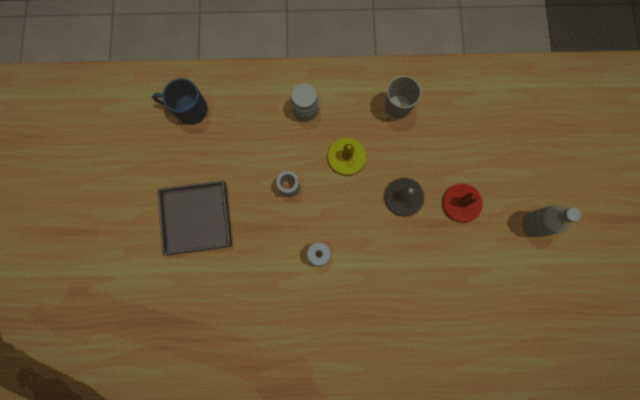

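View pics/side0.png

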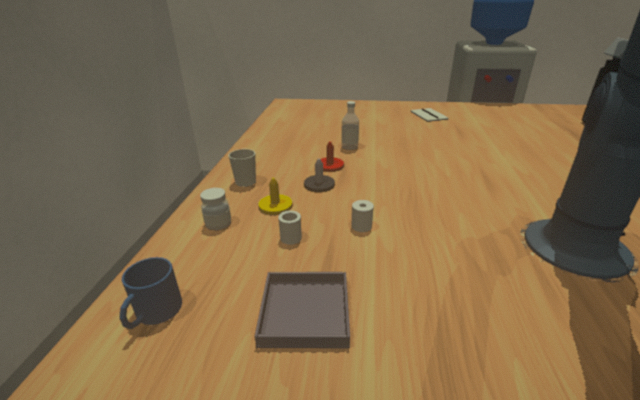

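Top view: the wide-bore collar is at (288,183) and the narrow-bore one at (318,254). The dark gauge is at (405,197) and the tray at (195,218). Lookalikes are the jar (305,100), the cup (403,95), the yellow gauge (347,156) and the red gauge (463,203). The side view agrees.

```bash
cat > h.py <<'E'
import numpy as np,cv2
from station import robot
def cloud(n,d):
    c=robot.camera_params(n); v,u=np.mgrid[:400,:640]
    P=np.stack([(u-c['cx'])*d/c['fx'],(v-c['cy'])*d/c['fy'],d],-1)
    return (P-np.array(c['t']))@np.array(c['R'])
def near(W,px,r,z0,z1):
    v,u=np.mgrid[:400,:640]
    m=(np.hypot(u-px[0],v-px[1])<r)&(W[...,2]>z0)&(W[...,2]<z1)
    return W[m],m
E
python3 - <<'E'
from h import *
f=np.load("top0.npz");d=f['d'];W=cloud("top",d)
for nm,px,r,a,b in [("fit",(288,183),22,.05,.07),("mis",(318,254),22,.05,.07),("base",(405,197),26,.006,.02),("pin",(405,197),26,.03,.1),("tray",(195,218),60,.018,.04),("traywide",(195,218),60,.002,.012),("yel",(347,156),26,.006,.02)]:
    Q,m=near(W,px,r,a,b)
    if len(Q)<3: print(nm,len(Q));continue
    c,R=cv2.minEnclosingCircle(Q[:,:2].astype(np.float32))
    rect=cv2.minAreaRect(Q[:,:2].astype(np.float32))
    print(nm,len(Q),np.round(c,4),round(R,4),"med z",np.round(np.median(Q[:,2]),4),np.round(Q[:,2].max(),4),"rect",np.round(rect[0],4),np.round(rect[1],4),round(rect[2],1),np.round(Q.mean(0),4))
p=f['p'][130:290,140:440,::-1]
cv2.imwrite("pics/crop.png",cv2.convertScaleAbs(cv2.resize(p,(800,427),interpolation=cv2.INTER_CUBIC),alpha=1.6))
# side
f=np.load("side0.npz");W=cloud("side",f['d'])
for nm,px,r,a,b in [("fit",(290,228),25,.05,.07),("mis",(362,216),25,.05,.07),("base",(319,178),25,.006,.02),("pin",(319,168),20,.03,.1)]:
    Q,m=near(W,px,r,a,b)
    c,R=cv2.minEnclosingCircle(Q[:,:2].astype(np.float32)); print(nm,len(Q),np.round(c,4),round(R,4),np.round(Q.mean(0),4),np.round(Q[:,2].max(),4))
E
```

```text
fit 244 [0.6228 0.0347] 0.0251 med z 0.0599 0.0645 rect [0.622  0.0345] [0.0472 0.0485] 2.3 [0.6221 0.0345 0.0594]
mis 393 [ 0.4638 -0.0303] 0.0249 med z 0.0601 0.0663 rect [ 0.4637 -0.0296] [0.0469 0.0488] 88.4 [ 0.4637 -0.0302  0.0602]
base 1043 [ 0.597  -0.2325] 0.0543 med z 0.0125 0.02 rect [ 0.5928 -0.2292] [0.0877 0.0891] 87.7 [ 0.5903 -0.2278  0.0124]
pin 138 [ 0.5921 -0.2293] 0.0121 med z 0.0696 0.0847 rect [ 0.592  -0.2292] [0.0224 0.0229] 34.7 [ 0.5894 -0.2264  0.0657]
tray 789 [0.5545 0.2474] 0.1051 med z 0.0272 0.0333 rect [0.5549 0.2475] [0.1509 0.1509] 6.5 [0.5552 0.2504 0.0266]
traywide 4967 [0.5576 0.2494] 0.1405 med z 0.0049 0.0119 rect [0.5581 0.2489] [0.279  0.2643] 43.8 [0.5567 0.2501 0.005 ]
yel 984 [ 0.691  -0.1054] 0.0489 med z 0.0125 0.0187 rect [ 0.6912 -0.1006] [0.089  0.0882] 54.4 [ 0.6889 -0.1006  0.0125]
fit 277 [0.6239 0.0362] 0.0259 [0.6227 0.0393 0.058 ] 0.0632
mis 265 [ 0.4647 -0.0287] 0.0254 [ 0.4647 -0.0232  0.0595] 0.064
base 545 [ 0.5931 -0.2909] 0.1093 [ 0.5851 -0.2583  0.0133] 0.0199
pin 201 [ 0.58   -0.2887] 0.0757 [ 0.5876 -0.2588  0.0532] 0.0847
```

View pics/crop.png

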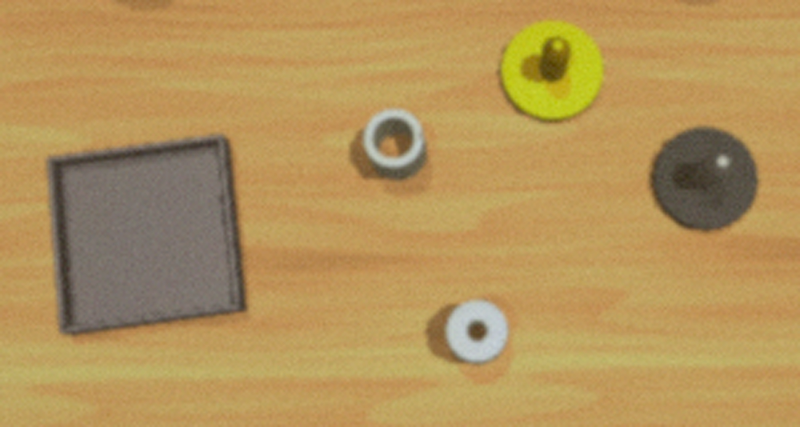

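Choice: fit collar (288,183) has a thin ring with counter visible through it, and the misfit (318,254) has a small hole. The gauge is the dark one at (405,197). I'll start moving.

Emit:
carry_out(translation=[[-1, -0.64, 0], [-1, -0.64, 0], [-1, -0.64, 0], [-1, -0.64, 0], [-1, -0.64, 0], [-1, -0.64, 0], [-1, -0.64, 0], [-1, -0.64, 0]], rot=[[0, 0, 0.18], [0, 0, 0.18], [0, 0, 0.18], [0, 0, 0.18], [0, 0, 0.18], [0, 0, 0.18], [0, 0, 0.18], [0, 0, 0.18]], jaw=[-1, -1, -1, -1, -1, -1, -1, -1], force=30)

```text
t: 1.1
tool_pos: [0.4036, 0.3864, 0.2309]
eef_rot: [2.22, 2.223, -0.001]
force: [-0.2, -0.8, -1.0]
grip_width: 0.0856
grip_force: 0.0
```

```bash
cat >> h.py <<'E'
from scipy.spatial.transform import Rotation as Ro
def go(*xyz):
    s=robot.get_state(); R=Ro.from_rotvec(s['eef_rot'])
    p=np.array(s['tool_pos']); G=Ro.from_matrix(np.array([[0,1,0],[1,0,0],[0,0,-1.]]))
    print("t",s['t'],"pos",p.round(4),"shift",(R.inv().apply(np.array(xyz)-p)/.2).round(3),"turn",((R.inv()*G).as_rotvec()/(2*np.pi)).round(4),"q",np.round(s['joint_pos'],2),"w",s['grip_width'],s['grip_force'],np.round(s['force'],1))
E
python3 -c "
from h import *
go(.6225,.0348,.15)"
```

```text
t 1.1 pos [0.4036 0.3864 0.2309] shift [-1.759  1.093  0.405] turn [-0.0001  0.0001  0.0002] q [-1.1   0.21  0.3   1.83 -0.07  1.11 -0.78] w 0.08556864074749425 0.0 [-0.2 -0.8 -1. ]
```

Emit:
carry_out(translation=[[-1, 0.6, 0.2], [-1, 0.6, 0.2], [-1, 0.6, 0.2], [-1, 0.6, 0.2], [-1, 0.6, 0.2]], rot=[[0, 0, 0], [0, 0, 0], [0, 0, 0], [0, 0, 0], [0, 0, 0]], jaw=[-1, -1, -1, -1, -1])

```text
t: 1.72
tool_pos: [0.5254, 0.1799, 0.1907]
eef_rot: [2.231, 2.209, -0.004]
force: [-0.5, 0.2, -0.3]
grip_width: 0.0849
grip_force: 0.0
```

Emit:
carry_out(translation=[[-0.759, 0.493, 0.2], [-0.759, 0.493, 0.2], [-0.759, 0.493, 0.2], [-0.759, 0.493, 0.2], [-0.759, 0.493, 0.2], [-0.759, 0.493, 0.2]], rot=[[0, 0, 0], [0, 0, 0], [0, 0, 0], [0, 0, 0], [0, 0, 0], [0, 0, 0]], jaw=[-1, -1, -1, -1, -1, -1])

```text
t: 2.48
tool_pos: [0.6215, 0.0377, 0.1513]
eef_rot: [-2.217, -2.224, -0.002]
force: [-0.5, 0.9, -0.0]
grip_width: 0.0853
grip_force: 0.0
```

```bash
python3 -c "
from h import *
go(.6225,.0348,.024)"
```

```text
t 2.475 pos [0.6215 0.0377 0.1513] shift [-0.016  0.005  0.637] turn [-0.     -0.0003  0.0005] q [-0.51  0.44  0.48  1.76 -0.24  1.    0.07] w 0.085287268741586 0.0 [-0.5  0.9 -0. ]
```

Emit:
carry_out(translation=[[0, 0, 0.15], [0, 0, 0.3], [0, 0, 0.42], [0, 0, 0.42]], rot=[[0, 0, 0], [0, 0, 0], [0, 0, 0], [0, 0, 0]], jaw=[-1, -1, -1, -1])

```text
t: 2.98
tool_pos: [0.6194, 0.0368, 0.0654]
eef_rot: [-2.217, -2.221, 0.005]
force: [0.4, -0.1, 0.6]
grip_width: 0.0855
grip_force: 0.0
```

```bash
python3 -c "
from h import *
go(.6225,.0348,.024)"
```

```text
t 2.975 pos [0.6194 0.0368 0.0654] shift [-0.01   0.016  0.207] turn [-0.0008 -0.0001  0.0003] q [-0.47  0.56  0.44  1.8  -0.3   0.86  0.11] w 0.08547962385216576 0.0 [ 0.4 -0.1  0.6]
```

Emit:
carry_out(translation=[[-0.01, 0.012, 0.1], [-0.01, 0.012, 0.2], [-0.01, 0.012, 0.2], [-0.01, 0.012, 0.2], [-0.01, 0.012, 0.2], [-0.01, 0.012, 0.2], [-0.01, 0.012, 0.2], [-0.01, 0.012, 0.2], [-0.01, 0.012, 0.2]], rot=[[0, 0, 0], [0, 0, 0], [0, 0, 0], [0, 0, 0], [0, 0, 0], [0, 0, 0], [0, 0, 0], [0, 0, 0], [0, 0, 0]], jaw=[-1, -1, -1, 1, 1, 1, 1, 1, 1])

```text
t: 4.1
tool_pos: [0.6253, 0.032, 0.0282]
eef_rot: [2.223, 2.218, 0.002]
force: [0.4, -0.8, 5.9]
grip_width: 0.0502
grip_force: 31.6
```

```bash
python3 -c "
from h import *
go(.6225,.0348,.15)"
```

```text
t 4.1 pos [0.6253 0.032  0.0282] shift [ 0.014 -0.013 -0.609] turn [ 0.0003 -0.     -0.0003] q [-0.45  0.61  0.42  1.8  -0.34  0.79  0.14] w 0.05023363215144123 31.604287326335907 [ 0.4 -0.8  5.9]
```

Emit:
carry_out(translation=[[0, 0, -0.1], [0, 0, -0.25], [0, 0, -0.4], [0, 0, -0.55], [0, 0, -0.6], [0, 0, -0.6]], rot=[[0, 0, 0], [0, 0, 0], [0, 0, 0], [0, 0, 0], [0, 0, 0], [0, 0, 0]], jaw=[1, 1, 1, 1, 1, 1])

```text
t: 4.85
tool_pos: [0.6244, 0.0323, 0.1478]
eef_rot: [2.223, 2.219, 0.002]
force: [-0.5, 0.6, -0.7]
grip_width: 0.05
grip_force: 31.5
```

Emit:
carry_out(translation=[[-0.2, -0.02, 0], [-0.4, -0.04, 0], [-0.6, -0.06, 0], [-0.8, -0.1, 0], [-0.9, -0.12, 0], [-0.9, -0.12, 0]], rot=[[0, 0, 0], [0, 0, 0], [0, 0, 0], [0, 0, 0], [0, 0, 0], [0, 0, 0]], jaw=[1, 1, 1, 1, 1, 1])

```text
t: 5.6
tool_pos: [0.5987, -0.1495, 0.1463]
eef_rot: [-2.227, -2.214, 0.003]
force: [0.2, -0.0, -1.0]
grip_width: 0.0498
grip_force: 31.5
```

```bash
python3 -c "
from h import *
go(.592,-.229,.145)"
```

```text
t 5.6 pos [ 0.5987 -0.1495  0.1463] shift [-0.398 -0.031  0.007] turn [-0.0003  0.     -0.0009] q [-0.25  0.45  0.53  1.77 -0.27  0.99  0.39] w 0.04979887497521173 31.46692156791687 [ 0.2 -0.  -1. ]
```

Emit:
carry_out(translation=[[-0.15, -0.01, 0], [-0.3, -0.02, 0], [-0.395, -0.03, 0], [-0.395, -0.03, 0], [-0.395, -0.03, 0]], rot=[[0, 0, 0], [0, 0, 0], [0, 0, 0], [0, 0, 0], [0, 0, 0]], jaw=[1, 1, 1, 1, 1])

```text
t: 6.22
tool_pos: [0.5944, -0.2242, 0.1469]
eef_rot: [-2.22, -2.221, -0.002]
force: [-0.3, 0.2, -0.2]
grip_width: 0.0497
grip_force: 31.5
```

Run:
```python
from h import *
go(.592,-.229,.145)
for n in("top","side"):
    p,d=robot.snapshot(n); np.savez(f"{n}1.npz",p=p,d=d)
    c=robot.camera_params(n); X=np.array(c['R'])@[.592,-.229,.12]+c['t']; u,v=int(c['fx']*X[0]/X[2]+c['cx']),int(c['fy']*X[1]/X[2]+c['cy'])
    print(n,u,v)
    q=p[max(v-60,0):v+60,u-75:u+75,::-1]
    q=cv2.convertScaleAbs(cv2.resize(q,(400,320),interpolation=cv2.INTER_CUBIC),alpha=1.6)
    O=q if n=="top" else np.hstack([O,q])
cv2.imwrite("pics/over.png",O)
```

```text
t 6.225 pos [ 0.5944 -0.2242  0.1469] shift [-0.024 -0.012  0.009] turn [-0.     -0.0003  0.0001] q [-0.12  0.48  0.54  1.73 -0.29  1.01  0.52] w 0.049744359814161976 31.46547496318817 [-0.3  0.2 -0.2]
top 413 186
side 318 146
```

View pics/over.png

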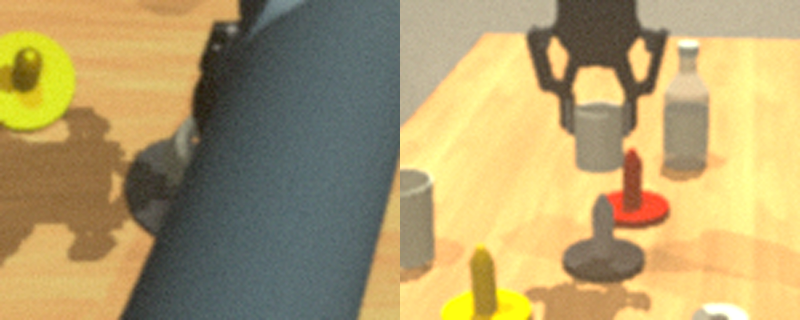

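The collar is held upright over the pin. In the side view it spans about u 309–326, v 125–148, and the pin is at u 315–323, v 161–176. I'll measure the offset between their axes from that view's depth.

```bash
cat >> h.py <<'E'
from scipy.optimize import least_squares
def axis(W,u0,u1,v0,v1,z0,z1,r):
    Q=W[v0:v1,u0:u1].reshape(-1,3); Q=Q[(Q[:,2]>z0)&(Q[:,2]<z1)]
    med=np.median(Q,0); Q=Q[np.hypot(*(Q-med)[:,:2].T)<1.6*r]
    f=least_squares(lambda c:np.hypot(Q[:,0]-c[0],Q[:,1]-c[1])-r,med[:2]-[0,r],loss='soft_l1',f_scale=.002)
    print(len(Q),"axis",f.x.round(4),"rms",np.sqrt(np.mean(f.fun**2)).round(4),"z",Q[:,2].min().round(3),Q[:,2].max().round(3)); return f.x
E
python3 - <<'E'
from h import *
W=cloud("side",np.load("side1.npz")['d'])
axis(W,311,326,128,149,.09,.2,.025)
axis(W,313,325,162,178,.02,.066,.012)
W=cloud("side",np.load("side0.npz")['d'])
axis(W,313,325,162,178,.02,.066,.012)
axis(W,280,300,222,244,.01,.055,.025)
axis(W,352,373,210,232,.01,.055,.025)
E
```

```text
311 axis [ 0.5946 -0.2217] rms 0.0017 z 0.124 0.182
94 axis [ 0.5934 -0.2299] rms 0.0013 z 0.029 0.065
97 axis [ 0.5934 -0.2297] rms 0.0014 z 0.028 0.066
334 axis [0.6238 0.0345] rms 0.0009 z 0.01 0.055
332 axis [ 0.4648 -0.0306] rms 0.0009 z 0.01 0.055
```

Emit:
carry_out(translation=[[-0.04, -0.006, 0.04], [-0.04, -0.006, 0.1], [-0.04, -0.006, 0.1], [-0.04, -0.006, 0.1]], rot=[[0, 0, 0], [0, 0, 0], [0, 0, 0], [0, 0, 0]], jaw=[1, 1, 1, 1])

```text
t: 6.82
tool_pos: [0.5924, -0.2347, 0.1269]
eef_rot: [-2.223, -2.219, 0.0]
force: [0.2, 0.2, -1.4]
grip_width: 0.0501
grip_force: 31.5
```

Run:
```python
from h import *
go(.592,-.229,.04)
p,d=robot.snapshot("side");W=cloud("side",d)
axis(W,311,326,132,153,.09,.2,.025)
axis(W,313,325,162,178,.02,.066,.012)
go(.592,-.229,.04)
```

```text
t 6.825 pos [ 0.5924 -0.2347  0.1269] shift [ 0.028 -0.002  0.434] turn [-0.0001 -0.     -0.0003] q [-0.1   0.51  0.54  1.74 -0.31  0.98  0.55] w 0.050053384100134934 31.46158754825592 [ 0.2  0.2 -1.4]
314 axis [ 0.5921 -0.2321] rms 0.0029 z 0.108 0.162
97 axis [ 0.5933 -0.23  ] rms 0.0014 z 0.028 0.066
t 6.875 pos [ 0.5927 -0.2347  0.1273] shift [ 0.029 -0.004  0.436] turn [ 0.      0.     -0.0003] q [-0.1   0.51  0.54  1.74 -0.31  0.98  0.55] w 0.0501612290899755 31.462199091911316 [ 0.2 -0.5 -0.4]
```

Emit:
carry_out(translation=[[0.01, 0.006, 0], [0.01, 0.006, 0.06], [0.01, 0.006, 0.12], [0.01, 0.006, 0.17], [0.01, 0.006, 0.21], [0.01, 0.006, 0.25], [0.01, 0.006, 0.25]], rot=[[0, 0, 0], [0, 0, 0], [0, 0, 0], [0, 0, 0], [0, 0, 0], [0, 0, 0], [0, 0, 0]], jaw=[1, 1, 1, 1, 1, 1, 1])

```text
t: 7.75
tool_pos: [0.5932, -0.2326, 0.0763]
eef_rot: [-2.223, -2.218, 0.001]
force: [-0.5, 0.3, -0.5]
grip_width: 0.0499
grip_force: 31.5
```

Run:
```python
from h import *
go(.592,-.229,.04)
```

```text
t 7.75 pos [ 0.5932 -0.2326  0.0763] shift [ 0.018 -0.006  0.182] turn [-0.0003 -0.0001 -0.0003] q [-0.08  0.58  0.51  1.76 -0.35  0.9   0.57] w 0.049896460289818534 31.464960873126984 [-0.5  0.3 -0.5]
```

No contact force so far. I'll go down to about 2 mm above the base and check.

Emit:
carry_out(translation=[[0, 0, 0.05], [0, 0, 0.1], [0, 0, 0.14], [0, 0, 0.16], [0, 0, 0.17], [0, 0, 0.17]], rot=[[0, 0, 0], [0, 0, 0], [0, 0, 0], [0, 0, 0], [0, 0, 0], [0, 0, 0]], jaw=[1, 1, 1, 1, 1, 1])

```text
t: 8.5
tool_pos: [0.5939, -0.2328, 0.0433]
eef_rot: [2.224, 2.219, 0.0]
force: [0.3, 0.1, -0.3]
grip_width: 0.0498
grip_force: 31.5
```

Run:
```python
from h import *
go(.592,-.229,.04)
p,d=robot.snapshot("side");W=cloud("side",d)
axis(W,311,326,155,180,.02,.1,.025)
```

```text
t 8.5 pos [ 0.5939 -0.2328  0.0433] shift [ 0.019 -0.009  0.016] turn [ 0.      0.     -0.0003] q [-0.06  0.62  0.48  1.77 -0.37  0.84  0.59] w 0.04981495855433901 31.46535336971283 [ 0.3  0.1 -0.3]
322 axis [ 0.5945 -0.2306] rms 0.0062 z 0.027 0.085
```

Lower gently until it touches.

Emit:
carry_out(translation=[[0, 0, 0.01], [0, 0, 0.02], [0, 0, 0.025], [0, 0, 0.025]], rot=[[0, 0, 0], [0, 0, 0], [0, 0, 0], [0, 0, 0]], jaw=[1, 1, 1, 1])

```text
t: 9.05
tool_pos: [0.5941, -0.2329, 0.0402]
eef_rot: [-2.223, -2.219, -0.002]
force: [-3.1, 2.1, 9.5]
grip_width: 0.05
grip_force: 32.2
```

Emit:
carry_out(translation=[[0, 0, 0], [0, 0, 0], [0, 0, 0], [0, 0, 0], [0, 0, -0.1], [0, 0, -0.3], [0, 0, -0.5], [0, 0, -0.6], [0, 0, -0.6]], rot=[[0, 0, 0], [0, 0, 0], [0, 0, 0], [0, 0, 0], [0, 0, 0], [0, 0, 0], [0, 0, 0], [0, 0, 0], [0, 0, 0]], jaw=[-0.8, -0.8, -0.8, -0.8, -0.8, -0.8, -0.8, -0.8, -0.8])

```text
t: 10.18
tool_pos: [0.5952, -0.2334, 0.1607]
eef_rot: [2.221, 2.216, 0.004]
force: [0.9, 0.1, -0.6]
grip_width: 0.0769
grip_force: 0.0
```

Run:
```python
from h import *
go(.4638,-.030,.15)
p,d=robot.snapshot("side");W=cloud("side",d)
axis(W,311,326,155,185,.02,.1,.025)
Q=W[150:190,305:335].reshape(-1,3); print(np.sort(Q[(Q[:,2]<.12)][:,2])[-12:].round(3))
cv2.imwrite("pics/seat.png",cv2.convertScaleAbs(cv2.resize(p[90:240,220:420,::-1],(600,450),interpolation=cv2.INTER_CUBIC),alpha=1.6))
```

```text
t 10.175 pos [ 0.5952 -0.2334  0.1607] shift [ 1.016 -0.659  0.049] turn [ 0.0007  0.0002 -0.0003] q [-0.12  0.47  0.56  1.71 -0.29  1.03  0.53] w 0.07689923054882537 0.0 [ 0.9  0.1 -0.6]
349 axis [ 0.5944 -0.2307] rms 0.0062 z 0.021 0.085
[0.079 0.08  0.08  0.081 0.081 0.082 0.083 0.083 0.083 0.084 0.084 0.085]
```

View pics/seat.png

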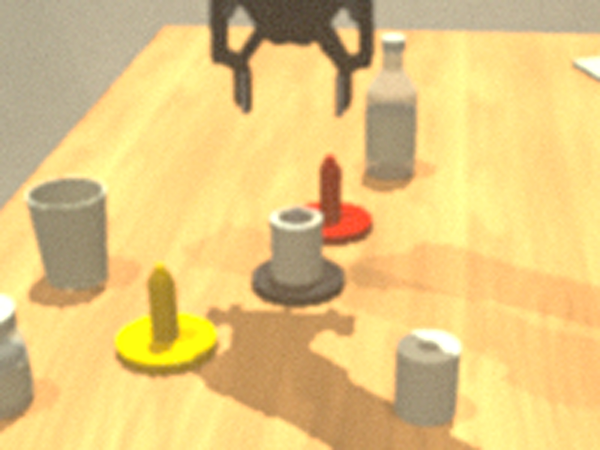

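The collar sits flat on the dark base (about (297,248) in the crop), with the pin tip just above its rim. Now the misfit collar.

Emit:
carry_out(translation=[[0.3, -0.2, 0], [0.6, -0.4, 0], [0.9, -0.58, 0], [1, -0.655, 0], [1, -0.655, 0], [1, -0.655, 0], [1, -0.655, 0]], rot=[[0, 0, 0], [0, 0, 0], [0, 0, 0], [0, 0, 0], [0, 0, 0], [0, 0, 0], [0, 0, 0]], jaw=[-1, -1, -1, -1, -1, -1, -1])

```text
t: 11.1
tool_pos: [0.4636, -0.0341, 0.158]
eef_rot: [2.226, 2.216, -0.002]
force: [-0.1, -0.7, -0.2]
grip_width: 0.0853
grip_force: 0.0
```

Run:
```python
from h import *
go(.464,-.030,.028)
```

```text
t 11.1 pos [ 0.4636 -0.0341  0.158 ] shift [0.021 0.002 0.65 ] turn [-0.      0.0002 -0.0007] q [-0.52  0.12  0.53  2.12 -0.08  0.92  0.06] w 0.08526972437326023 0.0 [-0.1 -0.7 -0.2]
```

Emit:
carry_out(translation=[[0.02, 0.002, 0.15], [0.02, 0.002, 0.3], [0.02, 0.002, 0.43], [0.02, 0.002, 0.55], [0.02, 0.002, 0.64], [0.02, 0.002, 0.64], [0.02, 0.002, 0.64], [0.02, 0.002, 0.64], [0.02, 0.002, 0.64], [0.02, 0.002, 0.64], [0.02, 0.002, 0.64], [0.02, 0.002, 0.64]], rot=[[0, 0, 0], [0, 0, 0], [0, 0, 0], [0, 0, 0], [0, 0, 0], [0, 0, 0], [0, 0, 0], [0, 0, 0], [0, 0, 0], [0, 0, 0], [0, 0, 0], [0, 0, 0]], jaw=[-1, -1, -1, -1, -1, -1, 1, 1, 1, 1, 1, 1])

```text
t: 12.6
tool_pos: [0.4646, -0.0288, 0.0314]
eef_rot: [2.223, 2.218, 0.002]
force: [-0.9, -0.7, 6.4]
grip_width: 0.0495
grip_force: 31.1
```

Emit:
carry_out(translation=[[0, 0, -0.1], [0, 0, -0.25], [0, 0, -0.4], [0, 0, -0.4], [0.3, 0.15, -0.4], [0.6, 0.3, -0.4], [0.9, 0.4, -0.4], [1, 0.45, -0.4], [1, 0.45, -0.4], [1, 0.45, -0.4]], rot=[[0, 0, 0], [0, 0, 0], [0, 0, 0], [0, 0, 0], [0, 0, 0], [0, 0, 0], [0, 0, 0], [0, 0, 0], [0, 0, 0], [0, 0, 0]], jaw=[1, 1, 1, 1, 1, 1, 1, 1, 1, 1])

```text
t: 13.85
tool_pos: [0.5527, 0.1699, 0.1088]
eef_rot: [-2.224, -2.218, 0.005]
force: [0.1, 0.4, -1.4]
grip_width: 0.0497
grip_force: 31.6
```

Run:
```python
from h import *
go(.555,.2475,.035)
```

```text
t 13.85 pos [0.5527 0.1699 0.1088] shift [0.389 0.011 0.368] turn [-0.0004  0.0003 -0.0004] q [-0.72  0.41  0.42  1.89 -0.21  0.89 -0.2 ] w 0.049690202153780845 31.63433640729636 [ 0.1  0.4 -1.4]
```

Emit:
carry_out(translation=[[0.2, 0.01, 0], [0.385, 0.01, 0], [0.385, 0.01, 0], [0.385, 0.01, 0.1], [0.385, 0.01, 0.2], [0.385, 0.01, 0.3], [0.385, 0.01, 0.34], [0.385, 0.01, 0.34]], rot=[[0, 0, 0], [0, 0, 0], [0, 0, 0], [0, 0, 0], [0, 0, 0], [0, 0, 0], [0, 0, 0], [0, 0, 0]], jaw=[1, 1, 1, 1, 1, 1, 1, 1])

```text
t: 14.85
tool_pos: [0.5554, 0.2476, 0.041]
eef_rot: [-2.224, -2.219, 0.004]
force: [-0.2, -0.4, -1.0]
grip_width: 0.0499
grip_force: 31.6
```

Emit:
carry_out(translation=[[0, 0, 0.01], [0, 0, 0.02], [0, 0, 0.03], [0, 0, 0.03]], rot=[[0, 0, 0], [0, 0, 0], [0, 0, 0], [0, 0, 0]], jaw=[1, 1, 1, 1])

```text
t: 15.35
tool_pos: [0.5564, 0.2486, 0.0366]
eef_rot: [2.223, 2.219, 0.001]
force: [1.0, 0.2, -0.2]
grip_width: 0.0496
grip_force: 31.7
```

Emit:
carry_out(translation=[[0, 0, 0.01], [0, 0, 0.015], [0, 0, 0.015]], rot=[[0, 0, 0], [0, 0, 0], [0, 0, 0]], jaw=[1, 1, 1])

```text
t: 15.72
tool_pos: [0.5565, 0.2486, 0.0364]
eef_rot: [-2.223, -2.218, -0.001]
force: [-5.5, -2.6, 15.3]
grip_width: 0.0501
grip_force: 32.9
```

Contact. Release and lift away.

Emit:
carry_out(translation=[[0, 0, 0], [0, 0, 0], [0, 0, 0], [0, 0, 0], [0, 0, -0.1], [0, 0, -0.3], [0, 0, -0.5], [0, 0, -0.8], [0, 0, -0.8], [0, 0, -0.8]], rot=[[0, 0, 0], [0, 0, 0], [0, 0, 0], [0, 0, 0], [0, 0, 0], [0, 0, 0], [0, 0, 0], [0, 0, 0], [0, 0, 0], [0, 0, 0]], jaw=[-0.7, -0.7, -0.7, -0.7, -0.7, -0.7, -0.7, -0.7, -0.7, -0.7])

```text
t: 16.98
tool_pos: [0.5563, 0.2483, 0.1945]
eef_rot: [-2.224, -2.219, -0.003]
force: [-1.1, 0.5, -0.4]
grip_width: 0.0726
grip_force: 0.0
```

Run:
```python
from h import *
go(.555,.2475,.2)
p,d=robot.snapshot("side")
cv2.imwrite("pics/end.png",cv2.convertScaleAbs(p[:,:,::-1],alpha=1.5))
```

```text
t 16.975 pos [0.5563 0.2483 0.1945] shift [-0.004 -0.006 -0.028] turn [ 0.0002 -0.0002 -0.0003] q [-0.84  0.36  0.43  1.75 -0.17  1.06 -0.35] w 0.07261704681764641 0.0 [-1.1  0.5 -0.4]
```

View pics/end.png

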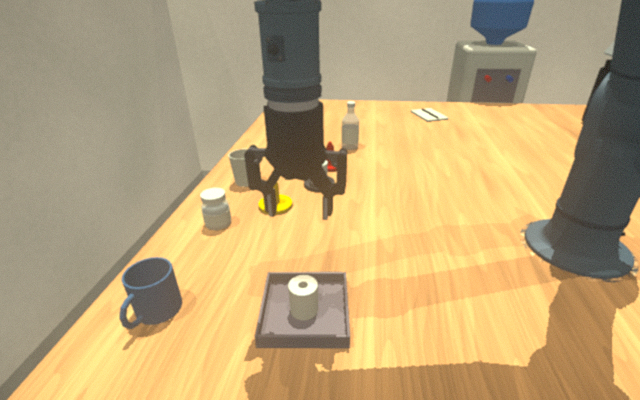

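The misfit collar stands in the tray (303,298) and the gripper is clear of it.

```bash
python3 -c "
from station import robot
print(robot.job_done())"
```

```text
the job is handed in; nothing more can be done
None
```

I slid the wide-bore collar down the steel gauge pin until it sat flat on the base, then stood the narrow-bore collar in the grey reject tray, and handed the job in at about 17 s with the gripper clear of both.

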